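# Flip a sample plate on the turn-over stand

## Task

Turn the rectangular steel sample plate over with the turn-over stand, so that it ends lying in the stand's catch bed with its two black pads facing down. Hold it level with the pads up just above the ramp's raised edge, its long sides square to the edge and its middle a little beyond the edge on the bed side, then let go, so that its rear half strikes the edge and the plate flips by itself as it falls. Do not turn it over with the gripper, and leave the round disc and the narrow bar where they lie.

Things in the scene. Friction and masses are not known exactly. Their poses are not given: they have to be found in the camera images.
- sample_plate: Sample plate: the rectangular one of three loose dark steel pieces lying flat on the bench, 64 x 50 x 8 mm, 55 to 90 g, with two round flush black pads (23 mm across) on its upper face; the lower face is plain. Origin at its centre, x along the 64 mm side, y along the 50 mm side (grasp across y), z out of the face with the pads, up at the start.
- turnover_stand: Turn-over stand, fixed, place and yaw vary; 215 x 106 mm. A bare steel ramp, 84 mm wide, climbs at 40 degrees from the robot's side to a free straight edge. Past the edge and partly under it is the catch bed: steel floor, sloping 11 degrees down towards the ramp, in grey side walls (42 mm high, y = -50 and 50) and an end wall (65 high, x = 108). Origin on the bench below the middle of the edge; z up.
- ramp_edge (a point): Middle of the ramp's raised edge, 115 mm above the bench; x points level from the edge over the bed (roughly away from the robot), y along the edge. A plate let go level, its x along this x (either way round), its centre 5 to 22 mm beyond the edge (best 14) and its underside 5 to 30 mm above it, flips. Centred farther back it slides down the ramp; 30 mm or more beyond, it may fall without flipping.
- sample_disc: Bystander: a round dark steel disc, 56 mm across, 8 mm thick, one black pad in the middle, lying on the bench. Origin at its centre.
- sample_bar: Bystander: a narrow dark steel bar, 90 x 22 x 8 mm, three small black pads, lying on the bench. Origin at its centre, x along its length.

How it is judged:
By the outcome, as a careful person would: the job done as asked, in the order asked, and still so for the second after the job is handed in, with the robot touching nothing.
It also fails if it takes over 35 s, if anything falls off the work surface, if the arm or the gripper's body presses on something with over 40 N, if the wrist force passes 120 N, or if a joint passes its speed limit or range.

## Robot

A 6-joint arm with a two-finger parallel gripper is mounted at the origin on a cart in front of the work surface, level with it; the furniture and walls round the work are solid. World frame = base frame: x ahead of the robot, y to its left, z up, the work surface at z = 0. Lengths are in m, angles in rad, forces in N, time in s.
With the tool pointing down it reaches from about 0.35 to 0.85 m from the base axis. Payload 8.1 kg.
Tool frame: the origin (TCP) lies between the finger pads; the fingertips stand 25 mm ahead of it and the grasp point (between the pads) lies 6 mm ahead of it (robot.tip_extent is the distance from the TCP to the fingertips, in m); z points along the fingers, y is the direction in which the jaws open and shut (so a half turn about z gives the same grasp; the last joint's range is limited). The gripper opens to 93 mm and grips with 3 to 60 N. Pads are 15 mm wide; open, the fingers measure 128 mm over their backs; the gripper's body (75 mm by 188 mm) begins 65 mm behind the grasp point.
Start: joints at [1.154, 0.13, 1.488, -0, 1.523, -0.085], TCP at [0.195, 0.567, 0.244] pointing down, gripper open.
Joint ranges: [-2.96, 2.96], [-0.89, 2.26], [0.02, 2.5], [-1.34, 4.48], [0, 2.73], [-2.66, 2.66]. Speed limits (rad/s): [2.39, 2.39, 2.79, 3.14, 3.14, 3.14].

## Interface

Orientations are given as a rotation vector (axis times angle).
In Python, from plant import robot gives the robot as it stands.
- The arm moves only by the tool drive_tool, never from a script. Its argument "increments" is a list of rows, each a list of 7 numbers: the closure, from 0 (fully open) to 1 (shut), then the shift along the world's x, y, z in units of 25 mm (1.0 is 25 mm), then the turn, a rotation vector about the world's x, y, z in rad. In form: [[gripper, dx, dy, dz, rx, ry, rz], ...]. A call has 1 to 20 rows; each row is the pose to reach, as a shift and turn from the pose commanded when the call began; what a row does not reach only later rows make up. A row lasts 1/12 s, in which the tool goes at most 41.7 mm and 7.16 degrees, less where a joint would pass 70% of its speed; a pose out of reach is approached as far as the arm can. A call with a gripper value outside its range is refused whole. The fingers move at their own pace and stop on an object; "squeeze" is the grip in N (left out, the last holds). Time passes only in rows, so rows that repeat a pose let the fingers close. It gives the time, the measured TCP pose, the force and the opening at its end, in the units of the state.
- robot.read_state(): the state, without advancing time (a new reading comes with each control period).
- robot.read_camera(name): name is "side" or "top"; returns a dict with "image" (480x640x3 uint8, red, green, blue), "fx", "fy", "cx", "cy" (pixels), "T" (4x4, takes a point from camera to world coordinates). Camera axes: x right, y down, z forward; pixel columns grow to the right and rows downward; lengths in m; the calibration is good to about 2 mm. A picture is of the moment at which its call begins. There is no depth.
- robot.close_job(): hands the job in, once; it reports no verdict.
The state is a dict: "t": time; "q": joint angles; "dq": joint speeds; "joint_torque": joint torques, N m; "tool_pos": TCP position; "orientation": TCP orientation; "force": force on the tool from outside, world axes, zero at the start; "wrist_torque": the same for the moment, N m; "opening": finger opening in m.
Only numpy, scipy, OpenCV 4.12 (cv2) and the standard library are available. Lean on these libraries where they do the work, as an engineer would, in place of code of your own. Each camera call takes 0.05 s, during which the arm holds its last target.

## Working session

There is one attempt and no reset: what is moved stays moved. The work goes in short steps, Python scripts to look and compute and a tool call to move; the robot and the scene stay as the last step left them, time stands still between calls to the robot, and variables do not carry over. Pictures are saved under pics/ and viewed, and the job is handed in when it is done.

Besides the shell and the picture viewer there is one more tool, called after "Call:" by a JSON object that holds its "fn" and its "kwargs", one argument or row to a line. drive_tool: Moves the arm, as the interface text tells. Its arguments: {"type":"object","properties":{"increments":{"type":"array"},"squeeze":{"type":"number"}},"required":["increments"]}

```bash
mkdir -p pics
python3 - <<'E'
from plant import robot
import cv2,numpy as np
s=robot.read_state();print({k:np.round(v,3) for k,v in s.items()}, robot.tip_extent)
for n in("side","top"):
    c=robot.read_camera(n);cv2.imwrite(f"pics/{n}0.png",c["image"][:,:,::-1]);print(n,c["fx"],c["fy"],c["cx"],c["cy"],np.round(c["T"],4).tolist())
E
```

```text
{'t': np.float64(0.0), 'q': array([ 1.154,  0.131,  1.489, -0.   ,  1.523, -0.085]), 'dq': array([-0.002, -0.   , -0.004, -0.   , -0.   , -0.001]), 'joint_torque': array([-0.0000e+00, -5.5986e+01, -4.9174e+01,  7.7000e-02,  3.6000e-02,
       -0.0000e+00]), 'tool_pos': array([0.195, 0.567, 0.243]), 'orientation': array([-5.190e-01, -3.098e+00,  3.000e-03]), 'force': array([-0.56 ,  0.775, -0.255]), 'wrist_torque': array([-0.031, -0.02 ,  0.003]), 'opening': np.float64(0.093)} 0.025
side 502.35723031326734 502.35723031326734 316.3202597019501 244.26920238358798 [[0.9544, -0.1961, 0.2253, 0.2601], [-0.2987, -0.6337, 0.7136, -0.7656], [0.0029, -0.7483, -0.6634, 0.7545], [0.0, 0.0, 0.0, 1.0]]
top 475.25266282274583 475.25266282274583 315.012327798648 245.95200323407232 [[-0.0178, -0.9947, 0.1013, 0.386], [-0.9998, 0.018, 0.0013, -0.0396], [-0.0031, -0.1013, -0.9949, 1.0072], [0.0, 0.0, 0.0, 1.0]]
```

```bash
ls -la .
```

```text
total 12
drwxr-xr-x  3 agent agent 4096 Dec  7 05:07 .
drwxr-xr-x 23 root  root  4096 Dec  7 05:06 ..
drwxr-xr-x  2 agent agent 4096 Dec  7 05:07 pics
```

View pics/top0.png

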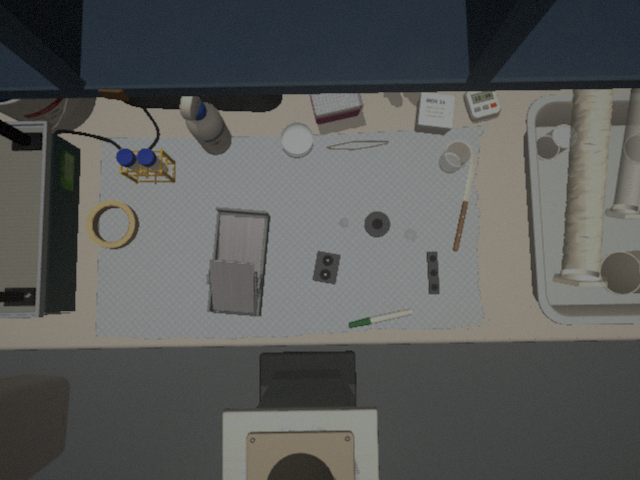

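View pics/side0.png

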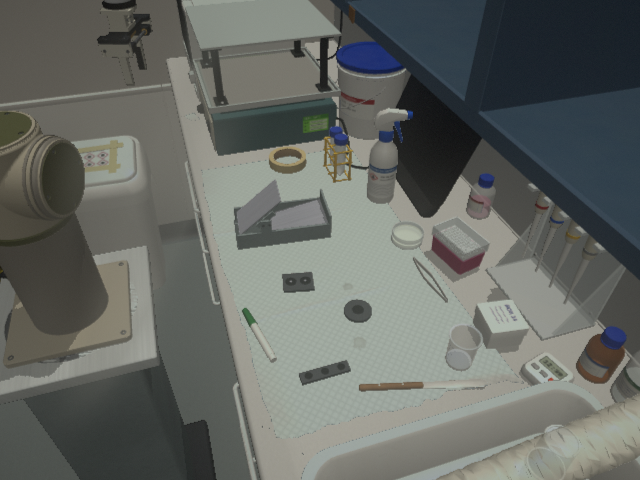

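The top view shows the plate near (327,267), the disc at (377,224), the bar at (433,272) and the stand around (238,262), with its raised edge near row 262. Next I'll zoom in and segment.

```bash
cat > h.py <<'E'
import numpy as np,cv2
from plant import robot
def ray(c,uv,z):
    uv=np.atleast_2d(uv).astype(float)
    d=np.c_[(uv[:,0]-c["cx"])/c["fx"],(uv[:,1]-c["cy"])/c["fy"],np.ones(len(uv))]@c["T"][:3,:3].T
    o=c["T"][:3,3]; return o+d*((z-o[2])/d[:,2])[:,None]
def proj(c,P):
    P=np.atleast_2d(P); p=(P-c["T"][:3,3])@c["T"][:3,:3]
    return np.c_[c["fx"]*p[:,0]/p[:,2]+c["cx"],c["fy"]*p[:,1]/p[:,2]+c["cy"]]
def crop(c,x,y,w,h,k,name):
    cv2.imwrite(name,cv2.resize(c["image"][y:y+h,x:x+w,::-1],None,fx=k,fy=k,interpolation=cv2.INTER_CUBIC))
E
python3 - <<'E'
from h import *
for n,b,s in(("top",(195,195,160,120),(300,240,60,55)),("side",(225,170,120,130),(275,262,50,40))):
    c=robot.read_camera(n); crop(c,*b,4.6 if n=="side" else 5,f"pics/{n}1.png")
    x,y,w,h=s; g=cv2.cvtColor(c["image"],cv2.COLOR_RGB2GRAY)[y:y+h,x:x+w]
    t,m=cv2.threshold(g,0,255,cv2.THRESH_BINARY_INV+cv2.THRESH_OTSU)
    cs,_=cv2.findContours(m,cv2.RETR_EXTERNAL,cv2.CHAIN_APPROX_NONE); k=max(cs,key=cv2.contourArea)[:,0]+[x,y]
    # top-view: map contour to plane z=.008
    W=ray(c,k,.008)[:,:2].astype(np.float32); r=cv2.minAreaRect(W*1000); print(n,t,r, cv2.boxPoints(r).round(1).tolist())
E
```

```text
top 97.0 ((442.41558837890625, -60.770301818847656), (48.12710952758789, 62.347660064697266), 78.69015502929688) [[407.1000061035156, -78.30000305175781], [468.29998779296875, -90.5], [477.70001220703125, -43.29999923706055], [416.6000061035156, -31.100000381469727]]
side 119.0 ((442.0273742675781, -63.262264251708984), (55.52362060546875, 63.4909553527832), 78.93428802490234) [[405.5, -84.4000015258789], [467.8999938964844, -96.5999984741211], [478.5, -42.099998474121094], [416.20001220703125, -29.899999618530273]]
```

View stand.

View pics/top1.png

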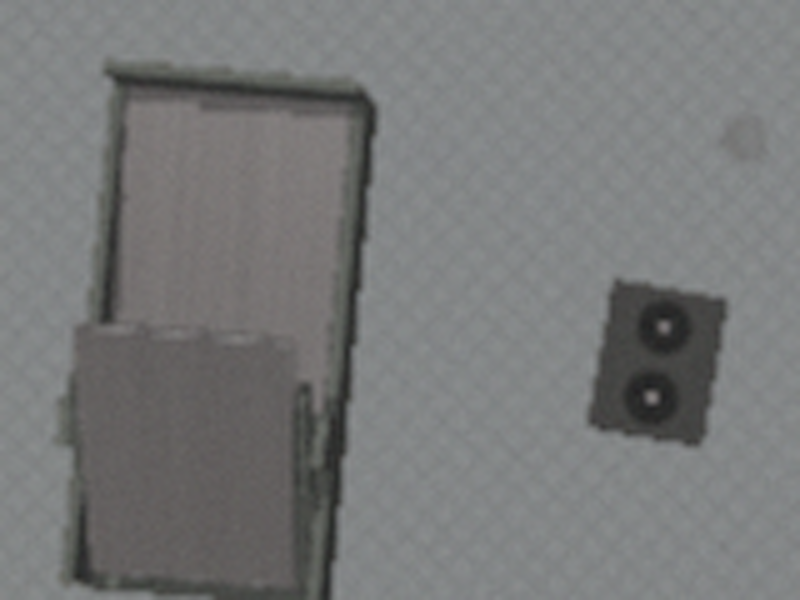

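View pics/side1.png

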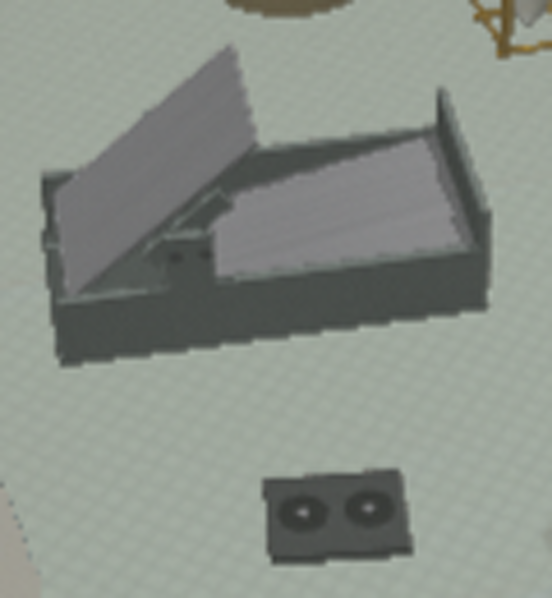

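Run:
```python
from h import *
ct=robot.read_camera("top");cs=robot.read_camera("side")
f=lambda p,k,o:(np.array(p)+.5)/k-.5+o
T=[f((77,323),5,(195,195)),f((297,342),5,(195,195))]
S=[f((232,44),4.6,(225,170)),f((257,147),4.6,(225,170))]
def ori(a): 
    return a
A=ray(ct,T,.115);B=ray(cs,S,.115)
for n,P in(("top",A),("side",B)):
    d=P[1]-P[0];print(n,P.round(4).tolist(),"mid",P.mean(0).round(4),"len",np.linalg.norm(d),"xdir deg",np.degrees(np.arctan2(d[0],-d[1])))
# triangulate
for t,s in zip(T,S):
    o1,o2=ct["T"][:3,3],cs["T"][:3,3];a=ray(ct,t,0)[0]-o1;b=ray(cs,s,0)[0]-o2
    x=np.linalg.lstsq(np.c_[a,-b],o2-o1,rcond=None)[0];p,q=o1+a*x[0],o2+b*x[1];print("tri",((p+q)/2).round(4),"gap",np.linalg.norm(p-q))
W=ray(ct,[f((107,64),5,(195,195)),f((374,95),5,(195,195))],.065);d=W[1]-W[0]
print("endwall",W.round(4).tolist(),W.mean(0),np.linalg.norm(d),np.degrees(np.arctan2(d[0],-d[1])))
# bed inner side walls z=.042 right outer edge
R=ray(ct,[f((374,115),5,(195,195)),f((325,598),5,(195,195))],.042);d=R[0]-R[1];print("wall",R.round(4).tolist(),np.degrees(np.arctan2(d[1],d[0])))
```

```text
top [[0.4553, 0.1596, 0.115], [0.4467, 0.0768, 0.115]] mid [0.451  0.1182 0.115 ] len 0.08328463233491373 xdir deg -5.96528567727953
side [[0.4545, 0.1602, 0.115], [0.4454, 0.0752, 0.115]] mid [0.45   0.1177 0.115 ] len 0.0854587859999662 xdir deg -6.119300221486987
tri [0.4549 0.1596 0.1153] gap 0.0008804528347584026
tri [0.4463 0.0771 0.1135] gap 0.0009341707804829518
endwall [[0.5634, 0.1592, 0.065], [0.5488, 0.0519, 0.065]] [0.55613134 0.10558783 0.065     ] 0.10826683089477077 -7.740621853073918
wall [[0.5445, 0.0543, 0.042], [0.3482, 0.0756, 0.042]] -6.196042587160588
```

Run:
```python
from h import *
ct=robot.read_camera("top");cs=robot.read_camera("side")
for z in (.1,.2,.3): print(z,"dev corner top(42,316)",ray(ct,(42,316),z).round(3),"side(190,45)",ray(cs,(190,45),z).round(3),"side (215,150) ", ray(cs,(215,150),z).round(3))
R=cv2.Rodrigues(robot.read_state()["orientation"])[0];print(R.round(4),np.degrees(np.arctan2(R[1,1],R[0,1])))
s=robot.read_state();print(s["tool_pos"],s["t"])
g=np.array([.4422,-.0608,.12]);print((g-s["tool_pos"])/.025)
```

```text
0.1 dev corner top(42,316) [[0.354 0.481 0.1  ]] side(190,45) [[0.373 1.088 0.1  ]] side (215,150)  [[0.347 0.351 0.1  ]]
0.2 dev corner top(42,316) [[0.358 0.423 0.2  ]] side(190,45) [[0.355 0.805 0.2  ]] side (215,150)  [[0.334 0.18  0.2  ]]
0.3 dev corner top(42,316) [[0.361 0.366 0.3  ]] side(190,45) [[0.338 0.522 0.3  ]] side (215,150)  [[0.321 0.01  0.3  ]]
[[-9.455e-01  3.257e-01 -1.000e-04]
 [ 3.257e-01  9.455e-01 -2.000e-04]
 [ 0.000e+00 -2.000e-04 -1.000e+00]] 70.99060433506445
[0.19539293 0.56723274 0.24349616] 0.4
[  9.87228291 -25.12130968  -4.93984624]
```

The stand's edge midpoint is (0.4505, 0.118, 0.115), yaw about -6.3°. The lengths match (84 mm edge, end wall 107 mm beyond it). The plate is at (0.442, -0.061), its x at -11.2°. The device on the left starts at x≈0.355, so I move mostly along -y first.

Call:
{"fn": "drive_tool", "kwargs": {
  "increments": [
    [0,0.1,-0.7,0,0,0,0],
    [0,0.4,-2.1,0,0,0,0],
    [0,0.6,-3.6,0,0,0,0],
    [0,0.9,-5.1,0,0,0,0],
    [0,1.2,-6.6,0,0,0,0],
    [0,1.4,-8.1,0,0,0,0],
    [0,1.7,-9.6,0,0,0,0],
    [0,2.0,-11.1,0,0,0,0],
    [0,2.6,-12.5,0,0,0,0.03],
    [0,3.4,-13.8,-0.2,0,0,0.06],
    [0,4.2,-15.1,-0.6,0,0,0.09],
    [0,5.0,-16.4,-1,0,0,0.12],
    [0,5.8,-17.7,-1.5,0,0,0.136],
    [0,6.6,-19.0,-2,0,0,0.136],
    [0,7.4,-20.3,-2.5,0,0,0.136],
    [0,8.2,-21.6,-3,0,0,0.136],
    [0,9.0,-22.9,-3.6,0,0,0.136],
    [0,9.6,-24.2,-4.3,0,0,0.136],
    [0,9.88,-25.0,-4.9,0,0,0.136],
    [0,9.88,-25.12,-4.9,0,0,0.136]
  ]
}}

```text
t: 2.07
tool_pos: [0.4416, -0.0636, 0.1181]
orientation: [-0.312, -3.122, 0.001]
force: [-0.8, 0.1, -0.7]
opening: 0.0933
```

Run:
```python
from h import *
for n,b in(("top",(240,180,160,120)),("side",(240,210,130,110))):
    c=robot.read_camera(n); crop(c,*b,5,f"pics/{n}2.png")
s=robot.read_state();R=cv2.Rodrigues(s["orientation"])[0];print(s["tool_pos"],np.degrees(np.arctan2(R[1,1],R[0,1])),R[2],s["t"],s["q"].round(2),s["force"])
```

```text
[ 0.44180959 -0.06134191  0.12048416] 78.6481513524193 [ 2.09070822e-03  2.73197279e-04 -9.99997777e-01] 2.1667 [-0.25 -0.2   2.04  0.    1.3  -1.63] [ 1.04107771  0.66113859 -0.75226068]
```

View side.

View pics/side2.png

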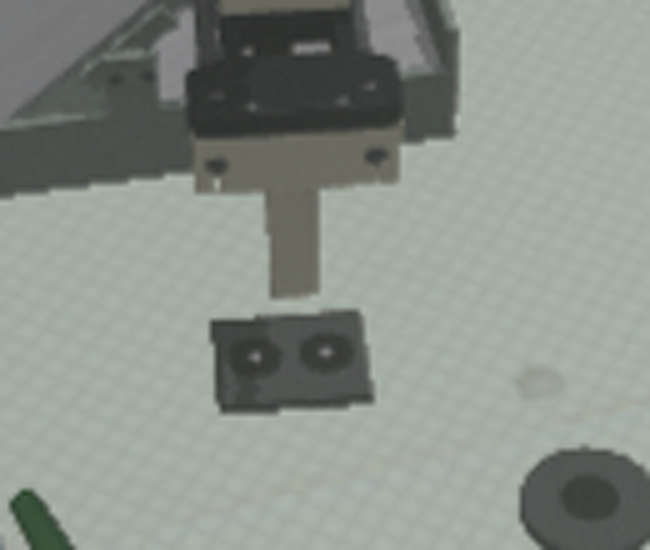

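The side view shows the fingers aligned with the plate's middle and squared to it. I'll descend to about 2 mm tip clearance and close.

Call:
{"fn": "drive_tool", "kwargs": {
  "increments": [
    [0,0,0,-0.5,0,0,0],
    [0,0,0,-1.2,0,0,0],
    [0,0,0,-1.9,0,0,0],
    [0,0,0,-2.5,0,0,0],
    [0,0,0,-3.0,0,0,0],
    [0,0,0,-3.4,0,0,0],
    [0,0,0,-3.65,0,0,0],
    [0,0,0,-3.72,0,0,0],
    [0,0,0,-3.72,0,0,0],
    [0,0,0,-3.72,0,0,0]
  ],
  "squeeze": 20
}}

```text
t: 3.0
tool_pos: [0.443, -0.0606, 0.0289]
orientation: [0.307, 3.125, -0.0]
force: [-0.6, -0.9, -0.8]
opening: 0.0928
```

Call:
{"fn": "drive_tool", "kwargs": {
  "increments": [
    [1,0,0,0,0,0,0],
    [1,0,0,0,0,0,0],
    [1,0,0,0,0,0,0],
    [1,0,0,0,0,0,0],
    [1,0,0,0,0,0,0],
    [1,0,0,0,0,0,0],
    [1,0,0,0,0,0,0],
    [1,0,0,0,0,0,0],
    [1,0,0,0,0,0,0],
    [1,0,0,0,0,0,0]
  ],
  "squeeze": 20
}}

```text
t: 3.83
tool_pos: [0.4424, -0.0607, 0.0281]
orientation: [-0.307, -3.126, 0.0]
force: [-0.1, 0.1, 0.6]
opening: 0.0494
```

Call:
{"fn": "drive_tool", "kwargs": {
  "increments": [
    [1,0,0,0.4,0,0,0],
    [1,0,0,1.2,0,0,0],
    [1,0,0,2.2,0,0,0],
    [1,0,0,3.2,0,0,0],
    [1,0,0,4.2,0,0,0],
    [1,0,0,5.2,0,0,0],
    [1,0,0.3,6.0,0,0,0.01],
    [1,0.1,1.0,6.4,0,0,0.02],
    [1,0.2,1.9,6.4,0,0,0.03],
    [1,0.3,2.9,6.4,0,0,0.04],
    [1,0.4,3.9,6.4,0,0,0.05],
    [1,0.55,4.9,6.4,0,0,0.065],
    [1,0.7,5.9,6.4,0,0,0.08],
    [1,0.8,6.6,6.4,0,0,0.0855],
    [1,0.88,7.0,6.4,0,0,0.0855],
    [1,0.88,7.09,6.4,0,0,0.0855],
    [1,0.88,7.09,6.4,0,0,0.0855]
  ]
}}

```text
t: 5.25
tool_pos: [0.4643, 0.1167, 0.1883]
orientation: [-0.172, -3.137, 0.001]
force: [0.2, 0.1, -0.9]
opening: 0.0492
```

Run:
```python
from h import *
for n,b in(("top",(180,180,160,120)),("side",(220,130,150,110))):
    c=robot.read_camera(n); crop(c,*b,5,f"pics/{n}3.png")
s=robot.read_state();R=cv2.Rodrigues(s["orientation"])[0];print(s["tool_pos"],np.degrees(np.arctan2(R[1,1],R[0,1])),R[2],s["t"],s["opening"])
```

```text
[0.46432567 0.11573279 0.18818109] 83.65286841295412 [ 1.33083400e-04 -5.05667035e-04 -9.99999863e-01] 5.35 0.049711988311390204
```

View pics/side3.png

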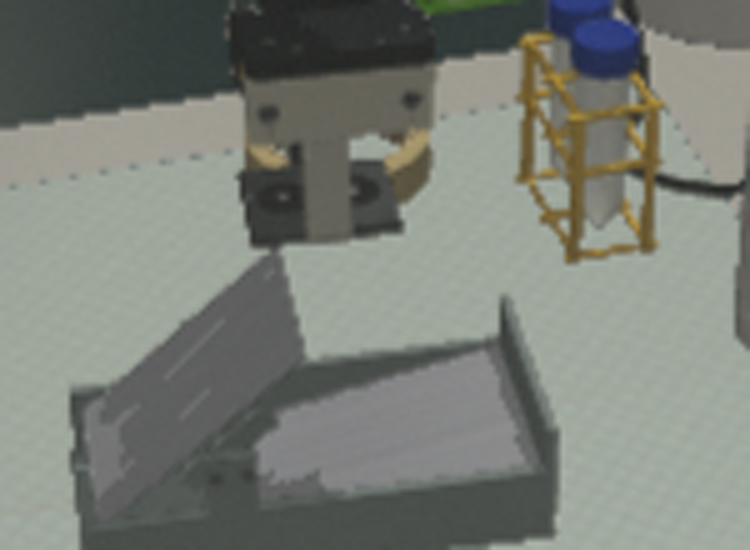

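View pics/top3.png

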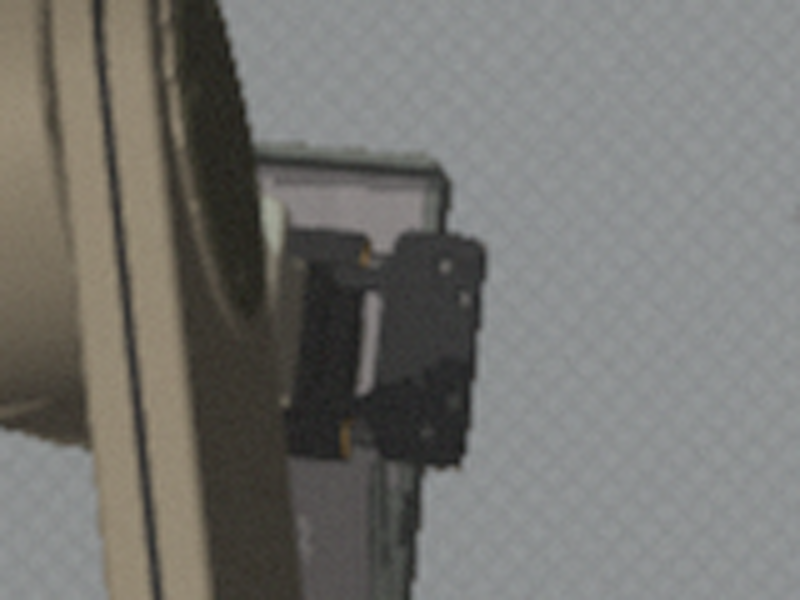

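The side view shows the plate level in the fingers over the edge. I'll compare its corners, crop (251,246) and (404,232), with the expected projection.

Run:
```python
from h import *
c=robot.read_camera("side");s=robot.read_state();a=np.radians(-6.35)
X=np.array([np.cos(a),np.sin(a),0]);Y=np.array([-X[1],X[0],0]);p=s["tool_pos"]-[0,0,.0281-.004]
for sx,sy,sz in((-1,-1,-1),(1,-1,-1),(-1,1,1),(1,1,1),(-1,-1,1)):
    q=proj(c,p+sx*.032*X+sy*.025*Y+[0,0,sz*.004])[0];print(sx,sy,sz,((q-[220,130]+.5)*5-.5).round(0))
d=s["tool_pos"]-[.4505,.118,0];print(s["tool_pos"],"beyond edge",d@X,"lateral",d@Y)
```

```text
-1 -1 -1 [252. 253.]
1 -1 -1 [403. 237.]
-1 1 1 [236. 173.]
1 1 1 [384. 158.]
-1 -1 1 [251. 237.]
[0.4643598  0.11557563 0.18817687] beyond edge 0.014042906181056013 lateral -0.0008765795198687055
```

The corners agree within 1 px: level, 14 mm beyond the edge. Lowering until the underside is about 14 mm above the edge, then settling.

Call:
{"fn": "drive_tool", "kwargs": {
  "increments": [
    [1,0,0,-0.3,0,0,0],
    [1,0,0,-0.7,0,0,0],
    [1,0,0,-1.0,0,0,0],
    [1,0,0,-1.2,0,0,0],
    [1,0,0,-1.25,0,0,0],
    [1,0,0,-1.25,0,0,0],
    [1,0,0,-1.25,0,0,0],
    [1,0,0,-1.25,0,0,0],
    [1,0,0,-1.25,0,0,0]
  ]
}}

```text
t: 6.15
tool_pos: [0.4647, 0.1166, 0.1574]
orientation: [0.173, 3.136, 0.0]
force: [0.3, 0.5, -1.2]
opening: 0.0497
```

Call:
{"fn": "drive_tool", "kwargs": {
  "increments": [
    [0,0,0,0,0,0,0],
    [0,0,0,0,0,0,0],
    [0,0,0,0,0,0,0],
    [0,0,0,0,0,0,0],
    [0,0,0,0,0,0,0],
    [0,0,0,0,0,0,0],
    [0,0,0,0,0,0,0],
    [0,0,0,0,0,0,0],
    [0,0,0,0,0,0,0],
    [0,0,0,0,0,0,0],
    [0,0,0,0,0,0,0],
    [0,0,0,0,0,0,0]
  ]
}}

```text
t: 7.15
tool_pos: [0.4644, 0.1165, 0.1569]
orientation: [0.173, 3.137, -0.0]
force: [-0.1, 0.6, -0.3]
opening: 0.0926
```

Run:
```python
from h import *
c=robot.read_camera("side"); crop(c,220,130,150,110,5,"pics/side4.png")
print(robot.read_state()["t"])
```

```text
7.2
```

View pics/side4.png

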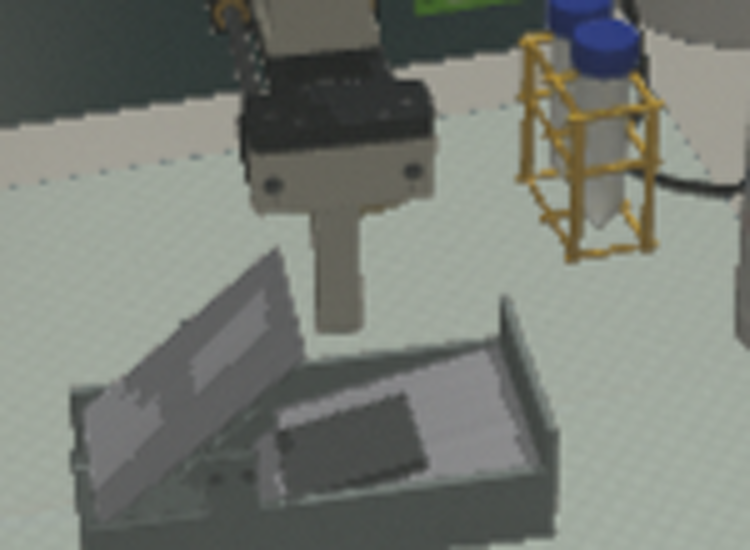

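The plate lies in the bed, crop (350,445), plain face up, so it flipped. I'll raise the arm, move it clear and check from above.

Call:
{"fn": "drive_tool", "kwargs": {
  "increments": [
    [0,0,0,0.4,0,0,0],
    [0,0,0,1.2,0,0,0],
    [0,0,0,2.2,0,0,0],
    [0,0,0,3.2,0,0,0],
    [0,0,-0.4,3.8,0,0,0],
    [0,0,-1.2,4,0,0,0],
    [0,0,-2.4,4,0,0,0],
    [0,0,-3.6,4,0,0,0],
    [0,0,-4.8,4,0,0,0],
    [0,0,-6.0,4,0,0,0],
    [0,0,-7.2,4,0,0,0],
    [0,0,-8.4,4,0,0,0],
    [0,0,-9.6,4,0,0,0],
    [0,0,-10.6,4,0,0,0],
    [0,0,-11,4,0,0,0],
    [0,0,-11,4,0,0,0],
    [0,0,-11,4,0,0,0]
  ]
}}

```text
t: 8.62
tool_pos: [0.4644, -0.1582, 0.2572]
orientation: [0.175, 3.137, 0.001]
force: [0.0, -0.1, 0.6]
opening: 0.093
```

Run:
```python
from h import *
c=robot.read_camera("top"); crop(c,190,190,120,135,4.4,"pics/top5.png");cv2.imwrite("pics/top5f.png",c["image"][:,:,::-1])
c=robot.read_camera("side"); crop(c,220,150,150,110,5,"pics/side5.png");cv2.imwrite("pics/side5f.png",c["image"][:,:,::-1])
print(robot.read_state()["t"],robot.read_state()["tool_pos"])
```

```text
8.7167 [ 0.46454594 -0.15726939  0.25706533]
```

View pics/top5.png

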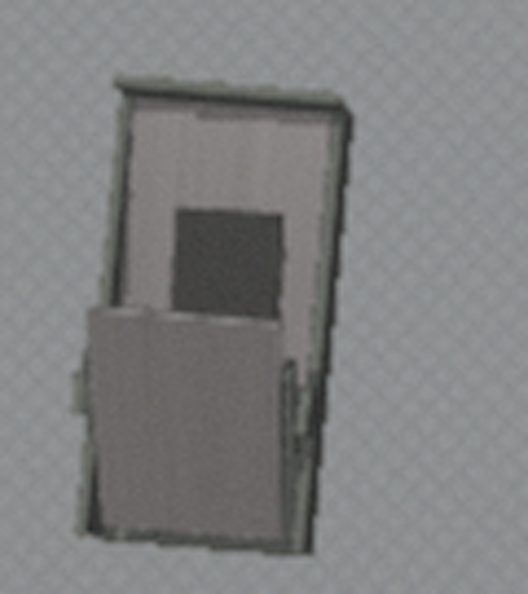

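View pics/side5.png

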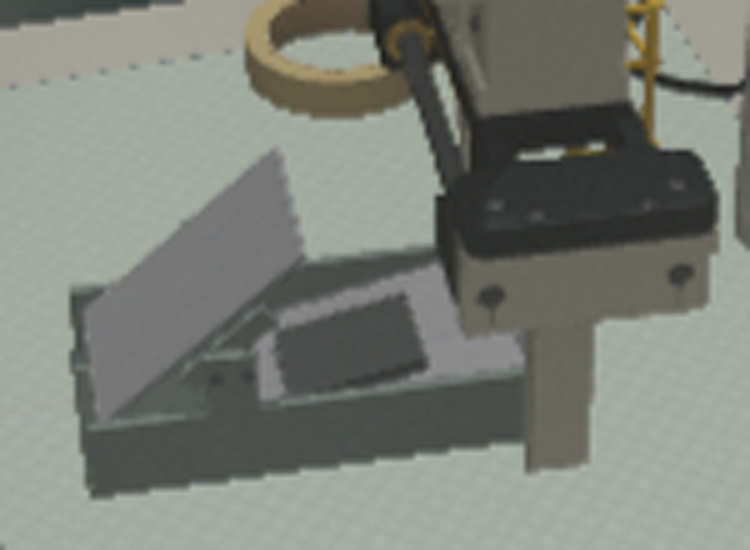

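View pics/side5f.png

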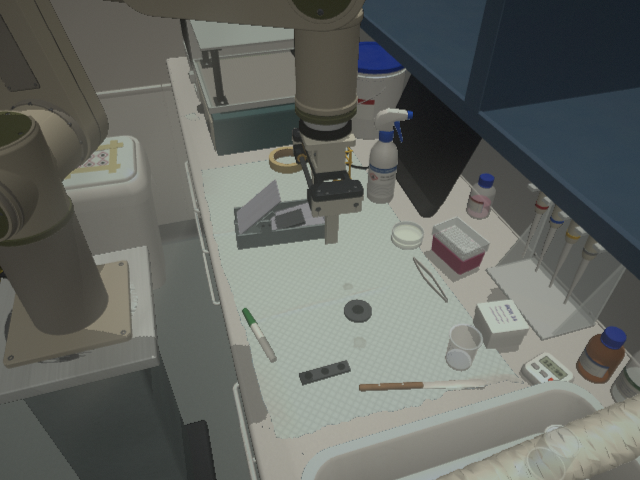

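The plate lies flat inside the bed, top crop (228,262), with no pads showing. The disc (358,311) and bar (325,372) haven't moved, and the gripper is clear.

```bash
python3 -c "
from plant import robot
print(robot.close_job())"
```

```text
the job is handed in; nothing more can be done
None
```

The sample plate flipped on the ramp's edge and now lies in the stand's catch bed with its plain face up, so the two black pads face down. I gripped it across its 50 mm sides. I held it level and square to the edge, about 14 mm beyond it and 14 mm above it, then let go.

- **After the drop:** The side view right after the drop and both views once the arm was clear show the plate flat and still on the bed floor, with no pads visible. The disc and the bar are where they were, and the gripper is open and clear of everything.
- **Before the drop:** The plate's corners in the side view matched the expected position to about 1 pixel. The two cameras agreed on the edge position to about 1 mm and on its yaw to about 0.2°. The end wall's edge read about 1.5° off that yaw, so I used -6.3°.
- **Limits:** The job was handed in at about 8.7 s. The force readings I took stayed under 2 N. No check failed.

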